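# Move the animation camera from charger to filming stand

## Robot

A 7-joint arm with a two-finger parallel gripper is mounted at the origin on the work surface. World frame = base frame: x ahead of the robot, y to its left, z up, the work surface at z = 0. Lengths are in m, angles in rad, forces in N, time in s.
With the tool pointing down it reaches from about 0.4 to 0.85 m from the base axis. Payload 4.5 kg.
Tool frame: the origin (TCP) lies midway between the tips of the shut fingers; the grasp point (between the pads) lies 19 mm behind it; z points along the fingers, y is the line along which they close (so a half turn about z gives the same grasp; the last joint's range is limited). The gripper opens to 85 mm and grips with 20 to 120 N. Pads are 22 mm wide; open, the fingers measure 114 mm over their backs; the gripper's body (76 mm by 85 mm) begins 54 mm behind the grasp point. The pads swing forward as they close: fully open they stand 13 mm farther back than shut.
Start: joints at [1.212, 0.689, -0.195, 1.565, 0.157, 0.902, -0.215], TCP at [0.239, -0.577, 0.231] pointing down, gripper open.
Joint ranges: [-3.01, 3.01], [-0.46, 2.08], [-1.47, 1.51], [0.13, 2.56], [-1, 4.14], [0.04, 2.09], [-2.66, 2.66]. Speed limits (rad/s): [2.57, 2.57, 3.14, 3.14, 3.14, 3.14, 3.14].

## Interface

Orientations are given as a 3x3 rotation matrix whose columns are the frame's x, y, z axes.
In Python, from cell import r, camera gives the robot as it stands. The module is installed in compiled form; this text tells all that it offers.
- The arm moves only by the tool move_arm, never from a script. Its argument "steps" is a list of rows, each a list of 4 numbers: the shift along the world's x, y, z normalised to -1 to 1, where 1 is 20 mm, then the turn about the world's z normalised to -1 to 1, where 1 is 0.1 rad. A call has 1 to 12 rows; each row shifts and turns the commanded pose from where the row before left it; what a row does not reach is not made up. A row lasts 1/10 s, in which the tool goes at most 50 mm and 8.59 degrees, less where a joint would pass 70% of its speed; a pose out of reach is approached as far as the arm can. A call with a number of a shift or a turn outside -1 to 1 is refused whole. A call with a gripper value outside its range is refused whole. "grip" is the opening, from 0 (shut) to 1 (fully open), set as the call begins (left out, the last holds). The fingers move at their own pace and stop on an object; "newtons" is the grip in N (left out, the last holds). Time passes only in rows, so rows that do not move let the fingers close. It gives the time, the measured TCP pose, the force, the opening and the grip force at its end, in the units of the state.
- r.observe(): the state, without advancing time (a new reading comes with each control period).
- camera(name): name is "scene" or "top"; returns a dict with "pixels" (400x640x3 uint8, blue, green, red), "z_map" (400x640 float32, m along the optical axis (not along the pixel's ray), 0 where there is no reading), "K" (3x3 intrinsics, pixels), "k1" (the pictures are not rectified: a ray, as slopes to the right and down, at radius r is drawn at 1 + k1 r^2 times it, then the intrinsics apply), "pose" (4x4, takes a point from camera to world coordinates). Camera axes: x right, y up, looking along -z (the intrinsics and any distortion apply to the point x, -y, -z); pixel columns grow to the right and rows downward; lengths in m; the calibration is good to about 2 mm. A picture is of the moment at which its call begins.
- r.finish_job(): hands the job in; it is judged then, once.
The state is a dict: "clock": time; "joints": joint angles; "qd": joint speeds; "joint_efforts": joint torques, N m; "tcp_pos": TCP position; "ee_rot": TCP orientation; "force": force on the tool from outside, world axes, zero at the start; "ft_torque": the same for the moment, N m; "finger_gap": finger opening in m; "gripper_force": force on a finger pad.
Only numpy, scipy, OpenCV 4.12 (cv2) and the standard library are available. Lean on these libraries where they do the work, as an engineer would, in place of code of your own. Each camera call takes 0.05 s, during which the arm holds its last target. There are 200 camera calls.

## Task

Move the small orange camera from its white charging cradle to the blue filming stand: press the cradle's red catch gently so the camera springs free, slide it straight out, then slide it lens first into the stand's dovetail until the catch clicks and holds it fully home. How deep the stand's stop sits differs from time to time, so feel for it, and never force the camera or either mount (push with 15 N at most). Let go of the camera at the end and leave everything else on the craft table where it is.

Things in the scene. Friction and masses are not known exactly. Their poses are not given: they have to be found in the camera images.
- camera_center (a point): Centre of the small orange camera's body, 56 long (x) x 40 wide (y) x 48 tall: grip here from above, across the 40 mm width. x axis = lens direction, z up. 44 above the underside of the plate fixed below it, so 74 above the table when in a mount. 0.15 to 0.31 kg. Starts locked in the charger
- camera: The whole camera with its plate; origin at the centre of the plate's underside, x axis = lens direction (the leading end), z up. Aluminium dovetail plate 60 long (x), 12 thick, 43 wide at its foot, bevelled below at the lens end, 32 at its top, then a neck 28 wide and 8 high, then the camera body from 20 to 68 above the origin
- camera_lens (a point): Middle of the lens front, 40 ahead (x) and 2 above camera_center; the black barrel is 32 dia x 12 long
- charger: White charging cradle with a red catch paddle, fixed; the camera starts in it. Origin on the table below its locked place (see charger_home). x axis = level direction in which a plate slides in; the mouth is at the -x end, towards the robot. Housing 72 wide (y), x -38 to +54, foot 84 wide. Channel, rails, ejector and catch as told for the stand
- charger_paddle (a point): Centre of the top of the red paddle, 26 (x) x 30 (y), 79 in front of the charger's origin, 26 above the table. Press straight down 6 to 7 mm (about 3 to 5 N; it bottoms at 9): the catch nose drops and the ejector pushes the camera 11 mm towards the mouth. Then the plate covers the nose: let go of the paddle and slide the camera out along -x
- charger_home (a point): Centre of the plate's underside when locked in the charger, on the channel floor, 30 above the table. A plate centre moved more than 75 to -x from here is clear of the rails (slide it out level, then lift). Sprung free, the camera may sit up to 3 degrees lens-down, as the catch lifts its tail: if gripped so, level it again before the stand
- stand: Blue filming stand with a yellow catch paddle, fixed, empty. Origin on the table below its nominal locked place (see stand_home). x axis = level direction in which the plate slides in; mouth at the -x end, towards the robot. Housing 72 wide (y), x -38 to +54. The paddle in front of the mouth lies 4 below the channel floor, so the plate passes above it
- stand_mouth (a point): Start of the straight rails on the channel floor, 34 before the stand's origin, 30 above the table. Two rails lean inward over the plate (60 degree dovetail, 70 long, tops 46 above the table): play 1.1 each side, 2 in height. Before it the rails splay out over 15 (3 more each side) and a lip slopes up to the floor. Enter level and slowly, 1 above the floor
- stand_home (a point): Nominal locked place of the plate's underside centre. Stop, ejector and catch sit on an adjustable block: the true place lies up to 6 either way along x and is not reported. Sliding in takes a few N, the ejector adds 4 to 6 N over the last 15; past the click, 2.5 beyond the locked place, is a rigid stop where the force rises steeply: stop at 11 to 13 N
- charger_mouth (a point): The same point on the charger. In both mounts a catch nose stands 5.5 out of the floor behind the locked plate, with a ramp towards the mouth; the entering plate presses it down (1 to 2 N). Once the plate is past, the nose springs up: the click. Let go, a locked plate springs back 2.5 on to the nose; one not locked is pushed out (11 in the charger, 15 in the stand)
- bottle: lime-yellow drinking bottle, 64 dia x 190 tall; origin at the centre of its underside; leave alone
- pencil_cup: blue cup with coloured pencils, 72 dia x 155 tall; origin at the centre of its underside; leave alone
- marker: red marker with white cap, lying, 122 long (its x axis) x 15 thick; origin under its middle; leave alone
- glue_stick: white glue stick with red cap, standing, 27 dia x 84 tall; origin at the centre of its underside; leave alone
- hedgehog: wooden toy hedgehog, 55 x 34 x 36 tall; origin at the centre of its underside; leave alone
- toy_tree: toy tree with green cone, 48 dia x 83 tall; origin at the centre of its underside; leave alone
- bead_jar: amber jar of beads with red lid, 60 dia x 75 tall; origin at the centre of its underside; leave alone
Things that resemble listed ones, but are neither listed nor needed, are in the scene too. Leave any yellow look-alike of the camera alone. Leave any purple look-alike of the stand alone.

How it is judged:
On the way, in this order (a step that is already met when the one before it is completed fails the run):
1. the charger's catch is released and the camera has sprung out of its locked place (x of camera_center in the frame of charger below -0.007 m), for 0.1 s.
2. the camera is slid clear of the charger's rails (x of camera_center in the frame of charger below -0.075 m), for 0.1 s.
At the end, for the whole second after the job is handed in: The camera sits lens first in the stand's dovetail, upright (tilt under 0.08 rad), at rest and let go: within 4 mm of the channel's line sideways and in height, and no more than 8 mm short of or 9 mm past the nominal locked place, where only the catch can hold it (x of camera_center in the frame of stand between -0.008 and 0.009 m and y of camera_center in the frame of stand between -0.004 and 0.004 m and z of camera_center in the frame of stand between 0.07 and 0.078 m and x of camera_lens in the frame of stand above 0.03 m and angle between camera_center's own z axis and vertical below 0.08 rad and linear speed of camera below 0.01 m/s); the robot touches nothing.
It fails at once if the camera is forced against the stand with more than 36 N, all its contacts added up (a push of 20 to 25 N) (contact force between camera and stand above 36 N).
It fails at once if the camera is forced against the charger with more than 36 N, all its contacts added up (a push of 20 to 25 N) (contact force between camera and charger above 36 N).
It fails at once if the robot presses on the charger itself with more than 25 N (contact force between any of the fingers, the arm and charger above 25 N).
It fails at once if the robot presses on the stand itself with more than 25 N (contact force between any of the fingers, the arm and stand above 25 N).
It fails at once if a bystander is moved by more than 25 mm (distance of any of bottle, pencil_cup, marker, glue_stick, hedgehog, toy_tree, bead_jar from where it was at the start of the episode above 0.025 m).
It also fails if it takes over 72 s, if anything falls off the work surface, if the arm or the gripper's body presses on something with over 40 N, if the wrist force passes 120 N, or if a joint passes its speed limit or range.

## Working session

There is one attempt and no reset: what is moved stays moved. The work goes in short steps, Python scripts to look and compute and a tool call to move; the robot and the scene stay as the last step left them, time stands still between calls to the robot, and variables do not carry over. Pictures are saved under pics/ and viewed, at most 10 in all, crops included, and the job is handed in when it is done.

Besides the shell and the picture viewer there is one more tool, called after "Call:" as name([rows], argument=value, ...), one row to a line, values as JSON. move_arm: Moves the arm, as the interface text tells. Scaled input: -1 to 1 covers 20 mm each way for a shift and 0.1 rad each way for a turn. Its arguments: {"type":"object","properties":{"steps":{"type":"array"},"grip":{"type":"number"},"newtons":{"type":"number"}},"required":["steps"]}

```bash
mkdir -p pics; cat > h.py <<'E'
import numpy as np, cv2, pickle
from cell import r, camera
def snap(n, save=None):
    c=camera(n); pickle.dump(c,open(f'{n}.pkl','wb'))
    if save: cv2.imwrite(f'pics/{save}.png',c['pixels'])
    return c
def load(n): return pickle.load(open(f'{n}.pkl','rb'))
def rays(c,uv):
    D=np.array([c['k1'],0,0,0,0.])
    p=cv2.undistortPointsIter(np.float32(uv).reshape(-1,1,2),c['K'],D,None,None,(3,50,1e-9)) if hasattr(cv2,'undistortPointsIter') else cv2.undistortPoints(np.float32(uv).reshape(-1,1,2),c['K'],D)
    p=p.reshape(-1,2); return np.c_[p[:,0],-p[:,1],-np.ones(len(p))]
def onplane(c,uv,z):
    d=rays(c,uv)@c['pose'][:3,:3].T; o=c['pose'][:3,3]
    return o+d*((z-o[2])/d[:,2])[:,None]
def bydepth(c,uv):
    uv=np.asarray(uv); zz=c['z_map'][uv[:,1].astype(int),uv[:,0].astype(int)]
    return (rays(c,uv)*zz[:,None])@c['pose'][:3,:3].T+c['pose'][:3,3]
E
python3 - <<'E'
from h import *
for n in('scene','top'):
    c=snap(n,n+'0'); print(n,c['K'].tolist(),c['k1'],c['pose'].round(3).tolist())
s=r.observe(); print({k:np.round(v,3).tolist() for k,v in s.items()})
E
```

```text
scene [[441.3775997044604, 0.0, 318.3038774019353], [0.0, 441.3775997044604, 198.10756074272896], [0.0, 0.0, 1.0]] -0.09231504079514305 [[0.598, -0.499, 0.628, 1.21], [0.802, 0.371, -0.469, -0.482], [0.001, 0.783, 0.622, 0.753], [0.0, 0.0, 0.0, 1.0]]
top [[423.5997561456095, 0.0, 319.58584477462597], [0.0, 423.5997561456095, 196.90564037933035], [0.0, 0.0, 1.0]] -0.11269877433694765 [[0.001, 0.994, -0.109, 0.422], [-1.0, 0.001, -0.002, -0.013], [-0.002, 0.109, 0.994, 1.24], [0.0, 0.0, 0.0, 1.0]]
{'clock': 0.1, 'joints': [1.212, 0.69, -0.195, 1.566, 0.157, 0.903, -0.215], 'qd': [0.001, -0.0, -0.003, -0.002, -0.001, -0.001, 0.0], 'joint_efforts': [-0.003, -54.061, -1.271, -15.899, 0.009, 0.004, 0.0], 'tcp_pos': [0.239, -0.577, 0.231], 'ee_rot': [[0.924, 0.383, -0.001], [0.383, -0.924, 0.002], [-0.0, -0.002, -1.0]], 'force': [0.024, -0.614, 0.349], 'ft_torque': [-0.005, 0.013, -0.051], 'gripper_force': 0.0, 'finger_gap': 0.086}
```

View pics/top0.png

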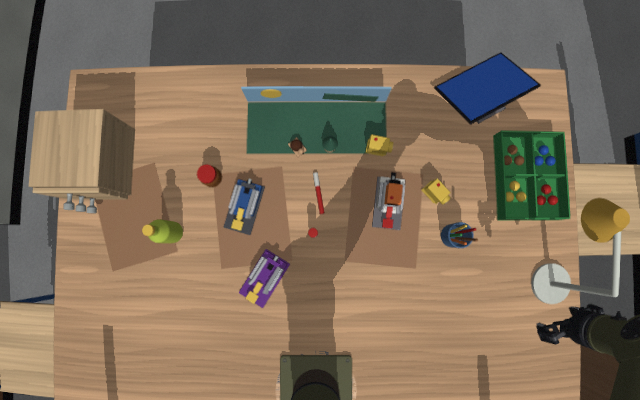

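View pics/scene0.png

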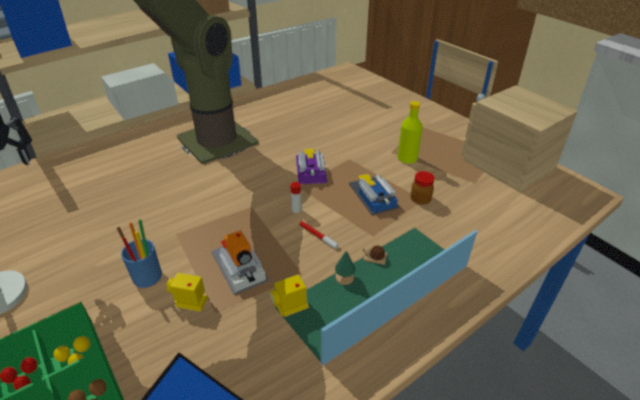

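Top view: charger with orange camera at about (392,190) and its red paddle at (388,217). The blue stand is at (244,205) with its yellow paddle at (237,224), and the purple decoy is at (263,277). Scene view: charger at (240,262), stand at (375,193).

```bash
cat > m.py <<'E'
from h import *
def comp(c,lo,hi,box,n):
    hsv=cv2.cvtColor(c['pixels'],cv2.COLOR_BGR2HSV); m=cv2.inRange(hsv,lo,hi); k=np.zeros_like(m); x0,y0,x1,y1=box; k[y0:y1,x0:x1]=m[y0:y1,x0:x1]
    N,l,st,ce=cv2.connectedComponentsWithStats(k); i=1+np.argmax(st[1:,4]); ys,xs=np.where(l==i); uv=np.c_[xs,ys]
    (a,b),(w,h),an=cv2.minAreaRect(np.float32(uv)); return uv,ce[i],st[i,4]
if __name__=='__main__':
    T=load('top');S=load('scene')
    jobs=[('chg paddle',(0,150,120),(4,255,255),(375,203,405,232),(225,255,265,290),.026),
      ('orange',(5,150,120),(14,255,255),(370,165,415,215),(215,220,260,265),.098),
      ('st paddle',(20,130,130),(35,255,255),(220,205,250,240),(355,165,385,200),.026),
      ('blue',(100,100,40),(118,255,255),(210,165,275,245),(345,165,405,220),.03)]
    for n,lo,hi,bt,bs,z in jobs:
        for nm,c,b in(('top',T,bt),('scene',S,bs)):
            try:
                uv,ce,a=comp(c,lo,hi,b,n); P=bydepth(c,uv)
                zt=np.percentile(P[:,2],95); top=P[P[:,2]>zt-.006]
                e=np.linalg.svd((top-top.mean(0))[:,:2],full_matrices=False)[2][0]
                print(n,nm,ce.round(1),a,'plane',onplane(c,[ce],z)[0].round(4),'top-slab',top.mean(0).round(4),len(top),'ang',np.degrees(np.arctan2(e[1],e[0])).round(1))
            except Exception as ex: print(n,nm,ex)
    t=T['pixels']; s=S['pixels']
    f=lambda i,x,y,k:cv2.resize(i[y:y+70,x:x+90],None,fx=4.4,fy=4.2,interpolation=cv2.INTER_CUBIC)
    cv2.imwrite('pics/crops.png',np.vstack([np.hstack([f(t,350,165,0),f(t,200,170,0)]),np.hstack([f(s,195,222,0),f(s,335,160,0)])]))
E
python3 m.py
```

```text
chg paddle top [387.8 218.6] 140 plane [ 0.4923 -0.2065  0.026 ] top-slab [ 0.5092 -0.2078  0.032 ] 41 ang 173.2
chg paddle scene attempt to get argmax of an empty sequence
orange top [394.4 193.5] 253 plane [ 0.5566 -0.2139  0.098 ] top-slab [ 0.5549 -0.2115  0.113 ] 224 ang 128.1
orange scene [227.  247.7] 41 plane [ 0.5694 -0.2425  0.098 ] top-slab [ 0.5354 -0.2318  0.0908] 4 ang -10.5
st paddle top [237.8 220.4] 155 plane [0.4866 0.2253 0.026 ] top-slab [0.5082 0.2193 0.0329] 41 ang 153.4
st paddle scene [366.2 178.1] 100 plane [0.4849 0.2277 0.026 ] top-slab [0.513  0.218  0.0317] 23 ang -19.7
blue top [242.7 200.1] 247 plane [0.545  0.2116 0.03  ] top-slab [0.544  0.2074 0.0476] 147 ang 54.8
blue scene [378.  203.2] 328 plane [0.5908 0.1745 0.03  ] top-slab [0.5873 0.1855 0.0286] 109 ang 45.9
```

View pics/crops.png

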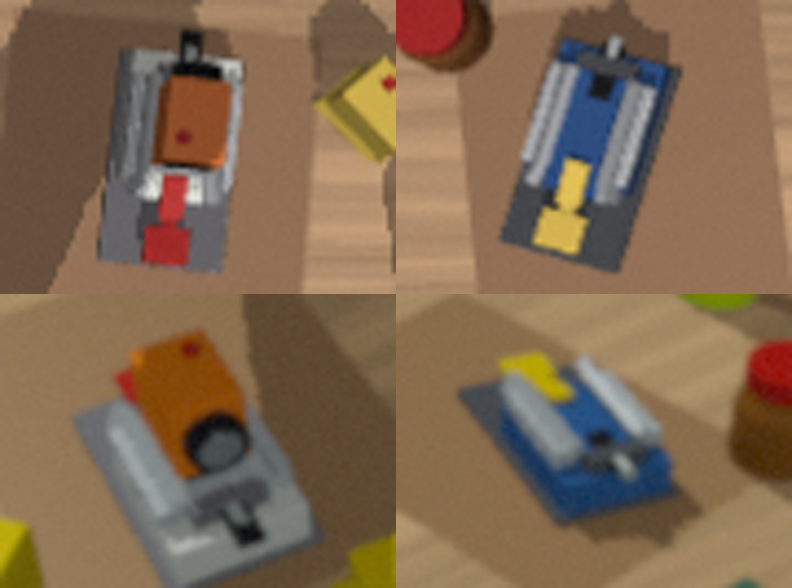

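Crops: the charger's red pad is centred at about (388.0,223) top and its orange face at about (394,193). The stand's yellow pad is at (237.4,224.5), with two light rails along the axis. Both have a narrow tongue beyond the pad, so I'll separate that and fit the rails.

```bash
cat > m2.py <<'E'
from h import *
def mask(c,lo,hi,box,K=5,op=0):
    x0,y0,x1,y1=box; im=cv2.resize(c['pixels'][y0:y1,x0:x1],None,fx=K,fy=K,interpolation=cv2.INTER_CUBIC)
    m=cv2.inRange(cv2.cvtColor(im,cv2.COLOR_BGR2HSV),lo,hi)
    if op: m=cv2.morphologyEx(m,cv2.MORPH_OPEN,cv2.getStructuringElement(cv2.MORPH_ELLIPSE,(op,op)))
    N,l,st,ce=cv2.connectedComponentsWithStats(m); o=[]
    for i in np.argsort(-st[1:,4])[:3]+1:
        ys,xs=np.where(l==i); o.append(np.c_[x0+(xs+.5)/K-.5,y0+(ys+.5)/K-.5])
    return o
def ext(c,uv,z):
    P=onplane(c,uv,z)[:,:2]; (cx,cy),(w,h),a=cv2.minAreaRect(np.float32(P*1000)); return np.round([cx,cy,w,h,a],1),(P.mean(0)*1000).round(1)
if __name__=='__main__':
    T=load('top');S=load('scene')
    print('red',ext(T,mask(T,(0,150,120),(4,255,255),(375,200,405,235),5,37)[0],.026))
    print('red-s',ext(S,mask(S,(0,150,100),(4,255,255),(215,222,245,330),5,0)[0],.026))
    print('yel',ext(T,mask(T,(20,130,130),(35,255,255),(220,200,255,240),5,37)[0],.026))
    for o in mask(T,(0,0,135),(180,60,255),(215,165,275,225),5,9): print('rail',len(o),ext(T,o,.046))
    for o in mask(S,(0,0,125),(180,60,255),(340,165,400,220),5,9): print('rail-s',len(o),ext(S,o,.046))
    # orange top face: bright orange
    for v in(120,150,170): print('orange',v,ext(T,mask(T,(4,120,v),(16,255,255),(380,170,410,210),5,9)[0],.098))
    print('orange-s',ext(S,mask(S,(4,120,150),(16,255,255),(215,220,260,265),5,9)[0],.098))
E
python3 m2.py
```

```text
red (array([ 480.6, -205. ,   27.7,   27. ,   89.2]), array([ 480.3, -205.1]))
red-s (array([ 482.2, -217.7,    6.2,   24.5,   70. ]), array([ 480.9, -216.6]))
yel (array([476.3, 227.6,  30.1,  28.4,  75.2]), array([475.6, 227.7]))
rail 3588 (array([546.8, 234.7,  19.9,  83.4,  74.1]), array([548.4, 233.6]))
rail 3303 (array([532.4, 183.5,  18.8,  81.9,  73.5]), array([534.6, 182.9]))
rail 106 (array([601. , 191.2,   5.1,   7.4,  71.6]), array([601. , 191.2]))
rail-s 3675 (array([551.8, 231.2,  22.7,  91.7,  74.8]), array([555.6, 230. ]))
rail-s 3615 (array([538.8, 179.3,  23. ,  87.2,  73.6]), array([542.1, 178.4]))
rail-s 196 (array([607.5, 185.9,   6.6,  14.7,  69.8]), array([607.4, 185.9]))
orange 120 (array([ 556. , -214. ,   38.2,   56.6,   83.2]), array([ 556.9, -214.4]))
orange 150 (array([ 532.9, -226.8,    7.3,   11.6,   62.5]), array([ 532.3, -226.8]))
orange 170 (array([ 530.3, -226.7,    4.6,    5.7,   18.3]), array([ 530.3, -226.7]))
orange-s (array([ 537.3, -229.8,    8.5,   17.3,   75.1]), array([ 537. , -229.6]))
```

Call:
move_arm([
  [0.6,1,0,-0.5],
  [0.6,1,0,-0.5],
  [0.6,1,0,-0.5],
  [0.6,1,0,-0.5],
  [0.6,1,0,-0.5],
  [0.6,1,0,-0.5],
  [0.6,1,0,-0.5],
  [0.6,1,0,-0.5],
  [0.6,1,0,-0.5],
  [0.6,1,0,-0.5],
  [0.6,1,0,-0.11],
  [0.6,1,0,0],
], grip=0)

```text
clock: 1.3
tcp_pos: [0.3835, -0.3364, 0.2311]
ee_rot: [[0.993, -0.118, -0.001], [-0.118, -0.993, 0.0], [-0.001, -0.0, -1.0]]
force: [0.0, -0.4, 1.1]
finger_gap: -0.0001
gripper_force: 0.0
```

Call:
move_arm([
  [0.65,1,-0.7,0],
  [0.65,1,-0.7,0],
  [0.65,1,-0.7,0],
  [0.65,1,-0.8,0],
  [0.65,1,-0.8,0],
  [0.65,1,-0.8,0],
  [0.65,0.6,-1,0],
  [0,0,-1,0],
  [0,0,-1,0],
  [0,0,0,0],
])

```text
clock: 2.3
tcp_pos: [0.4727, -0.2045, 0.0791]
ee_rot: [[0.993, -0.117, -0.005], [-0.117, -0.993, 0.002], [-0.005, -0.001, -1.0]]
force: [-0.8, -0.7, -0.0]
finger_gap: 0.0002
gripper_force: 0.0
```

Call:
move_arm([
  [0,0,-0.8,0],
  [0,0,-0.8,0],
  [0,0,-0.5,0],
  [0,0,-0.3,0],
  [0,0,0,0],
  [0,0,0,0],
])

```text
clock: 2.9
tcp_pos: [0.4745, -0.2056, 0.0338]
ee_rot: [[0.993, -0.118, 0.001], [-0.118, -0.993, -0.0], [0.001, 0.0, -1.0]]
force: [-0.8, 0.5, -0.5]
finger_gap: -0.0
gripper_force: 0.0
```

Call:
move_arm([
  [0,0,-0.1,0],
  [0,0,-0.1,0],
  [0,0,-0.1,0],
  [0,0,0,0],
])

```text
clock: 3.3
tcp_pos: [0.4742, -0.2053, 0.0271]
ee_rot: [[0.993, -0.118, -0.0], [-0.118, -0.993, 0.0], [-0.0, -0.0, -1.0]]
force: [0.7, 0.9, 0.5]
finger_gap: -0.0
gripper_force: 0.0
```

Call:
move_arm([
  [0,0,-0.1,0],
  [0,0,-0.1,0],
  [0,0,-0.1,0],
  [0,0,0,0],
])

```text
clock: 3.7
tcp_pos: [0.4743, -0.2054, 0.0211]
ee_rot: [[0.993, -0.118, 0.0], [-0.118, -0.993, -0.0], [0.0, 0.0, -1.0]]
force: [0.0, -0.5, -0.2]
finger_gap: 0.0001
gripper_force: 0.1
```

Call:
move_arm([
  [0,0,-0.05,0],
  [0,0,0,0],
  [0,0,0,0],
])

```text
clock: 4.0
tcp_pos: [0.4744, -0.2055, 0.0203]
ee_rot: [[0.993, -0.118, 0.0], [-0.118, -0.993, -0.0], [0.0, 0.0, -1.0]]
force: [0.4, -0.8, 1.0]
finger_gap: -0.0003
gripper_force: 0.7
```

```bash
python3 - <<'E'
from m2 import *
T=snap('top'); S=snap('scene','scene1')
for o in mask(T,(4,120,120),(16,255,255),(370,170,420,215),5,9)[:1]: print(ext(T,o,.098))
print(r.observe()['force'])
E
```

```text
(array([ 546.3, -212.5,   38.6,   54.4,   82.9]), array([ 553.2, -208.2]))
[ 0.1360187  -0.91330793  1.28558261]
```

```bash
python3 -c "
import cv2;i=cv2.imread('pics/scene1.png')[170:300,160:300];cv2.imwrite('pics/s1c.png',cv2.resize(i,None,fx=4,fy=4,interpolation=2))"
```

```text
(no output)
```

View pics/s1c.png

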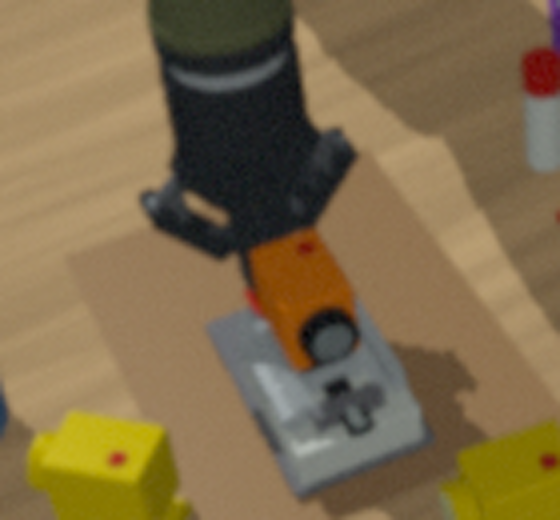

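The view shows the shut fingers on the paddle. The lens is now at px (243,253.8), up from (243.9,256.3), so the camera has possibly moved. I'll compare the two pictures numerically.

```bash
python3 - <<'E'
from m2 import *
S=load('scene')
for f in('scene0','scene1'):
    S['pixels']=cv2.imread(f'pics/{f}.png')
    # dark lens region
    for nm,lo,hi,b in(('org',(4,120,60),(18,255,255),(205,215,265,275)),('lens',(0,0,0),(180,255,75),(230,240,256,266))):
        o=mask(S,lo,hi,b,5,5)[0]; print(f,nm,len(o),o.mean(0).round(1),onplane(S,[o.mean(0)],.076)[0].round(4))
E
```

```text
scene0 org 14482 [235.8 244.1] [ 0.5494 -0.2136  0.076 ]
scene0 lens 3305 [243.6 256.7] [ 0.5931 -0.2187  0.076 ]
scene1 org 14316 [233.9 241.2] [ 0.539  -0.2126  0.076 ]
scene1 lens 3013 [241.4 253.3] [ 0.5816 -0.2174  0.076 ]
```

Call:
move_arm([
  [-0.1,0,0.5,0],
  [-0.2,0,1,0],
  [0,0,1,0],
  [0,0,1,0],
  [0,0,1,0],
  [0.4,0,1,0],
  [1,-0.1,0,0],
  [1,-0.1,0,0],
  [1,-0.1,0,0],
  [0.4,-0.06,0,0],
  [0,0,0,0],
])

```text
clock: 5.2
tcp_pos: [0.5447, -0.2125, 0.1305]
ee_rot: [[0.993, -0.117, 0.001], [-0.117, -0.993, -0.0], [0.001, 0.0, -1.0]]
force: [-0.9, 0.4, -0.4]
finger_gap: -0.0004
gripper_force: 0.0
```

Call:
move_arm([
  [0,0,0,0],
  [0,0,-0.8,0],
  [0,0,-0.8,0],
  [0,0,-0.8,0],
  [0,0,-0.8,0],
  [0,0,-0.3,0],
  [0,0,0,0],
], grip=1)

```text
clock: 5.9
tcp_pos: [0.5427, -0.2124, 0.0597]
ee_rot: [[0.993, -0.118, -0.003], [-0.118, -0.993, 0.001], [-0.003, -0.0, -1.0]]
force: [-1.1, 0.1, -0.1]
finger_gap: 0.0855
gripper_force: 0.0
```

Call:
move_arm([
  [0.1,0,-0.1,0],
  [0,0,0,0],
  [0,0,0,0],
  [0,0,0,0],
  [0,0,0,0],
  [0,0,0,0],
], grip=0, newtons=25)

```text
clock: 6.5
tcp_pos: [0.5466, -0.2129, 0.0589]
ee_rot: [[0.993, -0.118, 0.001], [-0.118, -0.993, -0.001], [0.001, 0.0, -1.0]]
force: [0.1, -0.1, 5.9]
finger_gap: 0.0394
gripper_force: 31.5
```

Call:
move_arm([
  [-0.15,0.018,0,0],
  [-0.15,0.018,0,0],
  [-0.15,0.018,0,0],
  [-0.15,0.018,0,0],
  [0,0,0,0],
])

```text
clock: 7.0
tcp_pos: [0.5347, -0.2112, 0.0588]
ee_rot: [[0.993, -0.118, 0.002], [-0.118, -0.993, -0.0], [0.002, 0.0, -1.0]]
force: [1.7, -0.7, 6.5]
finger_gap: 0.0398
gripper_force: 31.6
```

Call:
move_arm([
  [-0.15,0.018,0,0],
  [-0.15,0.018,0,0],
  [0,0,0,0],
])

```text
clock: 7.3
tcp_pos: [0.5288, -0.2105, 0.0588]
ee_rot: [[0.993, -0.118, 0.002], [-0.118, -0.993, -0.0], [0.002, 0.0, -1.0]]
force: [1.7, -0.7, 6.7]
finger_gap: 0.0397
gripper_force: 31.6
```

Call:
move_arm([
  [0,0,0,0],
  [0,0,0,0],
  [0,0,0,0],
], grip=0.62)

```text
clock: 7.6
tcp_pos: [0.527, -0.2102, 0.0577]
ee_rot: [[0.993, -0.118, -0.002], [-0.118, -0.993, 0.001], [-0.003, -0.0, -1.0]]
force: [0.6, 0.6, 0.1]
finger_gap: 0.0526
gripper_force: 0.0
```

Call:
move_arm([
  [0,0,0,0],
  [0,0,0,0],
  [0,0,0,0],
  [0,0,0,0],
], grip=0, newtons=50)

```text
clock: 8.0
tcp_pos: [0.5279, -0.2104, 0.0581]
ee_rot: [[0.993, -0.118, -0.001], [-0.118, -0.993, 0.0], [-0.001, -0.0, -1.0]]
force: [-0.0, -0.3, -0.6]
finger_gap: 0.0394
gripper_force: 50.2
```

```bash
python3 - <<'E'
from h import *
S=snap('scene')
i=S['pixels'][190:290,190:300];cv2.imwrite('pics/s2c.png',cv2.resize(i,None,fx=5,fy=5,interpolation=2))
E
```

```text
(no output)
```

View pics/s2c.png

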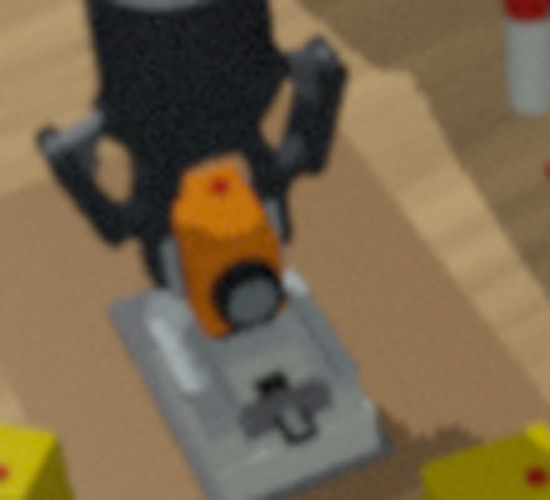

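Camera gripped with the lens at crop (252,293), mid-channel and roughly level. Sliding it out now.

Call:
move_arm([
  [-0.25,0.03,0,0],
  [-0.25,0.03,0,0],
  [-0.25,0.03,0,0],
  [-0.25,0.03,0,0],
  [-0.25,0.03,0,0],
  [-0.25,0.03,0,0],
  [0,0,0,0],
])

```text
clock: 8.75
tcp_pos: [0.4966, -0.2067, 0.0582]
ee_rot: [[0.993, -0.118, -0.002], [-0.118, -0.993, 0.0], [-0.002, -0.0, -1.0]]
force: [-1.5, -1.1, -0.9]
finger_gap: 0.0395
gripper_force: 50.3
```

Call:
move_arm([
  [-0.25,0.03,0,0],
  [-0.25,0.03,0,0],
  [-0.25,0.03,0,0],
  [-0.25,0.03,0,0],
  [-0.25,0.03,0,0],
  [-0.25,0.03,0,0],
  [-0.25,0.03,0,0],
  [0,0,0,0],
])

```text
clock: 9.55
tcp_pos: [0.4621, -0.2026, 0.0583]
ee_rot: [[0.993, -0.118, -0.001], [-0.118, -0.993, 0.0], [-0.001, -0.0, -1.0]]
force: [-0.7, 0.4, -2.6]
finger_gap: 0.0394
gripper_force: 50.4
```

Call:
move_arm([
  [0,0,0.7,0],
  [0,0,1,0],
  [0,0,1,0],
  [0,0.6,1,0],
  [0,1,0.9,0],
  [0,1,0,-0.2],
  [0,1,0,-0.2],
  [0,1,0,-0.2],
  [0,1,0,-0.2],
  [0,1,0,-0.2],
  [0,1,0,-0.2],
  [0,1,0,-0.2],
])

```text
clock: 10.75
tcp_pos: [0.4634, -0.0297, 0.1504]
ee_rot: [[0.967, -0.256, 0.0], [-0.256, -0.967, 0.0], [0.0, -0.0, -1.0]]
force: [-0.6, -0.3, -1.9]
finger_gap: 0.0395
gripper_force: 50.7
```

Call:
move_arm([
  [0,1,0,-0.24],
  [0,1,0,0],
  [0,1,0,0],
  [0,1,0,0],
  [0,1,0,0],
  [0,1,0,0],
  [0,1,0,0],
  [0,1,0,0],
  [0,1,0,0],
  [0,1,0,0],
  [0,1,0,0],
  [0,1,0,0],
])

```text
clock: 11.95
tcp_pos: [0.4632, 0.2104, 0.1503]
ee_rot: [[0.961, -0.278, 0.0], [-0.278, -0.961, 0.0], [0.0, -0.0, -1.0]]
force: [0.8, -0.5, -1.0]
finger_gap: 0.039
gripper_force: 50.6
```

Call:
move_arm([
  [0,1,-0.5,0],
  [0.2,0.5,-1,0],
  [0,0,-1,0],
  [0,0,-0.5,0],
  [0,0,0,0],
  [0,0,0,0],
])

```text
clock: 12.55
tcp_pos: [0.4675, 0.2389, 0.0907]
ee_rot: [[0.96, -0.279, 0.0], [-0.279, -0.96, -0.0], [0.0, 0.0, -1.0]]
force: [0.0, 0.5, -2.1]
finger_gap: 0.0395
gripper_force: 50.7
```

```bash
python3 - <<'E'
from h import *
S=snap('scene');T=snap('top')
f=lambda i,x,y,w,h,k:cv2.resize(i['pixels'][y:y+h,x:x+w],None,fx=k,fy=k,interpolation=2)
cv2.imwrite('pics/s3.png',np.hstack([f(S,310,110,100,110,4),f(T,195,165,90,110,4)]))
print(r.observe()['tcp_pos'],r.observe()['ee_rot'])
E
```

```text
[0.4679203  0.23925617 0.09117339] [[ 9.60288307e-01 -2.79005972e-01  1.42689254e-03]
 [-2.79006926e-01 -9.60288951e-01  5.16327999e-04]
 [ 1.22617054e-03 -8.93936640e-04 -9.99998849e-01]]
```

View pics/s3.png

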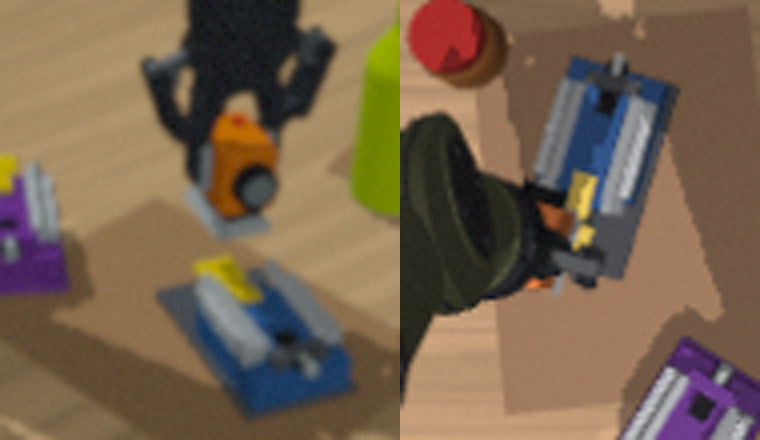

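Left view: the camera hangs level ahead of the stand with the lens at crop (255,187), facing the mouth. I'll correct y by -9 mm and come down.

Call:
move_arm([
  [0.05,-0.46,0,0],
  [0,0,-0.6,0],
  [0,0,-0.6,0],
  [0,0,-0.38,0],
  [0,0,0,0],
  [0,0,0,0],
])

```text
clock: 13.25
tcp_pos: [0.468, 0.2302, 0.0582]
ee_rot: [[0.961, -0.278, -0.001], [-0.278, -0.961, -0.0], [-0.001, 0.001, -1.0]]
force: [-0.1, 0.4, -2.2]
finger_gap: 0.0398
gripper_force: 50.7
```

Call:
move_arm([
  [0,0,0,0],
])

```text
clock: 13.35
tcp_pos: [0.4684, 0.2303, 0.0588]
ee_rot: [[0.96, -0.278, 0.0], [-0.278, -0.96, 0.0], [0.0, -0.0, -1.0]]
force: [0.8, -0.7, -1.9]
finger_gap: 0.0396
gripper_force: 50.7
```

Call:
move_arm([
  [0,-0.02,0.02,0],
  [0.19,-0.055,0,0],
  [0.19,-0.055,0,0],
  [0.19,-0.055,0,0],
  [0.19,-0.055,0,0],
  [0,0,0,0],
])

```text
clock: 13.95
tcp_pos: [0.4844, 0.225, 0.0592]
ee_rot: [[0.96, -0.279, 0.001], [-0.279, -0.96, -0.0], [0.001, -0.0, -1.0]]
force: [-0.3, -0.0, -1.1]
finger_gap: 0.0393
gripper_force: 50.7
```

Call:
move_arm([
  [0.14,-0.041,0,0],
  [0.14,-0.041,0,0],
  [0.14,-0.041,0,0],
  [0,0,0,0],
])

```text
clock: 14.35
tcp_pos: [0.4925, 0.2231, 0.0591]
ee_rot: [[0.96, -0.278, 0.001], [-0.278, -0.96, 0.0], [0.001, -0.001, -1.0]]
force: [0.7, 0.9, -2.2]
finger_gap: 0.0395
gripper_force: 50.7
```

Call:
move_arm([
  [0.14,-0.041,0,0],
  [0.14,-0.041,0,0],
  [0.14,-0.041,0,0],
  [0,0,0,0],
])

```text
clock: 14.75
tcp_pos: [0.5012, 0.2206, 0.0592]
ee_rot: [[0.96, -0.279, 0.001], [-0.279, -0.96, 0.0], [0.001, -0.001, -1.0]]
force: [1.2, 1.5, -1.6]
finger_gap: 0.0394
gripper_force: 50.7
```

Call:
move_arm([
  [0.14,-0.041,0,0],
  [0.14,-0.041,0,0],
  [0.14,-0.041,0,0],
  [0,0,0,0],
])

```text
clock: 15.15
tcp_pos: [0.5094, 0.2182, 0.0591]
ee_rot: [[0.96, -0.279, 0.001], [-0.279, -0.96, 0.0], [0.001, -0.001, -1.0]]
force: [1.1, 2.6, -3.2]
finger_gap: 0.0394
gripper_force: 50.7
```

Call:
move_arm([
  [0.01,0.03,-0.015,0],
  [0.1,-0.029,0,0],
  [0.1,-0.029,0,0],
  [0.1,-0.029,0,0],
  [0,0,0,0],
])

```text
clock: 15.65
tcp_pos: [0.5154, 0.2164, 0.0588]
ee_rot: [[0.96, -0.279, 0.001], [-0.279, -0.96, -0.0], [0.001, 0.0, -1.0]]
force: [0.2, 1.0, -1.9]
finger_gap: 0.0396
gripper_force: 50.9
```

Call:
move_arm([
  [0.1,-0.029,0,0],
  [0.1,-0.029,0,0],
  [0.1,-0.029,0,0],
  [0,0,0,0],
])

```text
clock: 16.05
tcp_pos: [0.5215, 0.2147, 0.0589]
ee_rot: [[0.96, -0.279, 0.001], [-0.279, -0.96, -0.0], [0.001, 0.0, -1.0]]
force: [0.8, -0.4, -1.6]
finger_gap: 0.0394
gripper_force: 50.9
```

Good. The centre is now about -30.

Call:
move_arm([
  [0.1,-0.029,0,0],
  [0.1,-0.029,0,0],
  [0.1,-0.029,0,0],
  [0,0,0,0],
])

```text
clock: 16.45
tcp_pos: [0.5275, 0.2131, 0.0589]
ee_rot: [[0.96, -0.279, 0.001], [-0.279, -0.96, -0.0], [0.001, -0.0, -1.0]]
force: [0.1, -0.8, -1.1]
finger_gap: 0.0394
gripper_force: 50.9
```

Call:
move_arm([
  [0.1,-0.029,0,0],
  [0.1,-0.029,0,0],
  [0.1,-0.029,0,0],
  [0,0,0,0],
])

```text
clock: 16.85
tcp_pos: [0.5334, 0.2113, 0.0588]
ee_rot: [[0.96, -0.279, 0.001], [-0.279, -0.96, -0.0], [0.001, 0.0, -1.0]]
force: [-0.2, 0.1, -2.1]
finger_gap: 0.0393
gripper_force: 50.9
```

Call:
move_arm([
  [0.1,-0.029,0,0],
  [0.1,-0.029,0,0],
  [0,0,0,0],
])

```text
clock: 17.15
tcp_pos: [0.5351, 0.2108, 0.0585]
ee_rot: [[0.961, -0.278, -0.004], [-0.278, -0.961, -0.0], [-0.004, 0.001, -1.0]]
force: [-4.6, 0.6, 1.2]
finger_gap: 0.0395
gripper_force: 51.0
```

Call:
move_arm([
  [0.1,-0.029,0,0],
  [0.1,-0.029,0,0],
  [0,0,0,0],
])

```text
clock: 17.45
tcp_pos: [0.5389, 0.2097, 0.0584]
ee_rot: [[0.961, -0.278, -0.004], [-0.278, -0.961, 0.0], [-0.004, 0.001, -1.0]]
force: [-5.0, 2.3, -0.3]
finger_gap: 0.0395
gripper_force: 51.1
```

Call:
move_arm([
  [0.1,-0.029,0,0],
  [0.1,-0.029,0,0],
  [0,0,0,0],
])

```text
clock: 17.75
tcp_pos: [0.5425, 0.2087, 0.0583]
ee_rot: [[0.961, -0.277, -0.005], [-0.277, -0.961, 0.0], [-0.004, 0.001, -1.0]]
force: [-5.0, 2.0, 0.4]
finger_gap: 0.04
gripper_force: 51.1
```

Call:
move_arm([
  [0.1,-0.029,0,0],
  [0.1,-0.029,0,0],
  [0,0,0,0],
])

```text
clock: 18.05
tcp_pos: [0.5462, 0.2076, 0.0583]
ee_rot: [[0.961, -0.277, -0.005], [-0.277, -0.961, 0.0], [-0.005, 0.001, -1.0]]
force: [-5.0, 1.7, 1.5]
finger_gap: 0.0396
gripper_force: 51.1
```

Call:
move_arm([
  [0.05,-0.015,0,0],
  [0.05,-0.015,0,0],
  [0,0,0,0],
])

```text
clock: 18.35
tcp_pos: [0.5481, 0.2071, 0.0583]
ee_rot: [[0.961, -0.277, -0.005], [-0.277, -0.961, 0.0], [-0.005, 0.001, -1.0]]
force: [-6.1, 2.1, 1.6]
finger_gap: 0.0398
gripper_force: 51.1
```

Call:
move_arm([
  [0.05,-0.015,0,0],
  [0,0,0,0],
])

```text
clock: 18.55
tcp_pos: [0.5489, 0.2068, 0.0583]
ee_rot: [[0.961, -0.277, -0.006], [-0.277, -0.961, 0.0], [-0.006, 0.001, -1.0]]
force: [-5.5, 2.7, 1.5]
finger_gap: 0.0396
gripper_force: 51.1
```

Call:
move_arm([
  [0.05,-0.015,0,0],
  [0,0,0,0],
])

```text
clock: 18.75
tcp_pos: [0.55, 0.2066, 0.0583]
ee_rot: [[0.961, -0.277, -0.006], [-0.277, -0.961, 0.0], [-0.005, 0.001, -1.0]]
force: [-5.0, 1.9, 0.7]
finger_gap: 0.0395
gripper_force: 51.2
```

Call:
move_arm([
  [0.05,-0.015,0,0],
  [0,0,0,0],
])

```text
clock: 18.95
tcp_pos: [0.5509, 0.2063, 0.0582]
ee_rot: [[0.961, -0.277, -0.006], [-0.277, -0.961, 0.0], [-0.006, 0.001, -1.0]]
force: [-6.1, 1.7, 1.5]
finger_gap: 0.0396
gripper_force: 51.2
```

Call:
move_arm([
  [0.05,-0.015,0,0],
  [0,0,0,0],
])

```text
clock: 19.15
tcp_pos: [0.5516, 0.2061, 0.0582]
ee_rot: [[0.961, -0.277, -0.006], [-0.277, -0.961, 0.0], [-0.006, 0.001, -1.0]]
force: [-6.4, 2.8, 2.4]
finger_gap: 0.0395
gripper_force: 51.2
```

Call:
move_arm([
  [0.05,-0.015,0,0],
  [0,0,0,0],
])

```text
clock: 19.35
tcp_pos: [0.5517, 0.206, 0.0583]
ee_rot: [[0.961, -0.277, -0.008], [-0.277, -0.961, 0.0], [-0.008, 0.002, -1.0]]
force: [-8.2, 3.2, 2.7]
finger_gap: 0.0394
gripper_force: 51.5
```

Call:
move_arm([
  [0.05,-0.015,0,0],
  [0,0,0,0],
])

```text
clock: 19.55
tcp_pos: [0.5518, 0.206, 0.0583]
ee_rot: [[0.961, -0.276, -0.01], [-0.276, -0.961, 0.001], [-0.01, 0.002, -1.0]]
force: [-9.7, 3.4, 5.8]
finger_gap: 0.0395
gripper_force: 51.7
```

Call:
move_arm([
  [0.05,-0.015,0,0],
  [0,0,0,0],
])

```text
clock: 19.75
tcp_pos: [0.5518, 0.206, 0.0583]
ee_rot: [[0.961, -0.276, -0.012], [-0.276, -0.961, 0.001], [-0.011, 0.002, -1.0]]
force: [-11.7, 2.7, 7.2]
finger_gap: 0.0396
gripper_force: 52.0
```

Firm stop at 12 N. I'll ease off and check that the catch holds.

Call:
move_arm([
  [-0.1,0.029,0,0],
  [-0.1,0.029,0,0],
  [-0.1,0.029,0,0],
  [0,0,0,0],
])

```text
clock: 20.15
tcp_pos: [0.5494, 0.2067, 0.0582]
ee_rot: [[0.961, -0.277, -0.004], [-0.277, -0.961, 0.0], [-0.004, 0.001, -1.0]]
force: [-4.8, 1.8, -0.5]
finger_gap: 0.0393
gripper_force: 51.0
```

Call:
move_arm([
  [-0.05,0.015,0,0],
  [-0.05,0.015,0,0],
  [0,0,0,0],
])

```text
clock: 20.45
tcp_pos: [0.5491, 0.2067, 0.0584]
ee_rot: [[0.961, -0.278, -0.001], [-0.278, -0.961, -0.0], [-0.001, 0.001, -1.0]]
force: [-4.8, 1.7, -3.4]
finger_gap: 0.0394
gripper_force: 50.8
```

Call:
move_arm([
  [-0.05,0.015,0,0],
  [0,0,0,0],
])

```text
clock: 20.65
tcp_pos: [0.5491, 0.2067, 0.0587]
ee_rot: [[0.96, -0.279, 0.0], [-0.279, -0.96, -0.0], [0.0, 0.0, -1.0]]
force: [-2.0, 1.4, -6.1]
finger_gap: 0.0394
gripper_force: 50.9
```

Call:
move_arm([
  [-0.03,0.01,0,0],
  [0,0,0,0],
])

```text
clock: 20.85
tcp_pos: [0.549, 0.2068, 0.0588]
ee_rot: [[0.96, -0.279, 0.001], [-0.279, -0.96, -0.0], [0.001, -0.0, -1.0]]
force: [-1.4, 0.7, -6.4]
finger_gap: 0.0392
gripper_force: 51.1
```

The catch holds it. Position stays at 0.549 while backing off. Lower slightly to remove the vertical load, release, and lift.

Call:
move_arm([
  [0,0,-0.04,0],
  [0,0,0,0],
  [0,0,0,0],
])

```text
clock: 21.15
tcp_pos: [0.549, 0.2068, 0.0585]
ee_rot: [[0.96, -0.279, 0.001], [-0.279, -0.96, -0.0], [0.001, -0.0, -1.0]]
force: [-2.2, 0.1, 0.2]
finger_gap: 0.0394
gripper_force: 51.7
```

Call:
move_arm([
  [0,0,0,0],
  [0,0,0,0],
  [0,0,0,0],
  [0,0,0,0],
  [0,0,0,0],
], grip=1)

```text
clock: 21.65
tcp_pos: [0.5485, 0.2071, 0.0581]
ee_rot: [[0.96, -0.279, 0.0], [-0.279, -0.96, -0.0], [0.0, -0.0, -1.0]]
force: [0.1, -0.4, 0.6]
finger_gap: 0.0854
gripper_force: 0.0
```

Call:
move_arm([
  [0,0,0.4,0],
  [0,0,0.8,0],
  [0,0,1,0],
  [0,0,1,0],
  [0,0,1,0],
  [0,0,1,0],
  [-1,0,0.5,0],
  [-1,0,0,0],
  [-1,0,0,0],
  [-1,0,0,0],
  [0,0,0,0],
])

```text
clock: 22.75
tcp_pos: [0.4652, 0.2071, 0.1725]
ee_rot: [[0.961, -0.277, -0.003], [-0.277, -0.961, -0.0], [-0.003, 0.001, -1.0]]
force: [0.2, -0.7, 0.1]
finger_gap: 0.0857
gripper_force: 0.0
```

```bash
python3 - <<'E'
from m2 import *
S=snap('scene');T=snap('top')
for v in (100,120): print(ext(T,mask(T,(4,120,v),(16,255,255),(215,165,275,235),5,9)[0],.098))
f=lambda i,x,y,w,h,k:cv2.resize(i['pixels'][y:y+h,x:x+w],None,fx=k,fy=k,interpolation=2)
cv2.imwrite('pics/s4.png',np.hstack([f(S,330,130,90,110,4),f(T,195,165,90,110,4)]))
E
```

```text
(array([548.2, 202.5,  47. ,  56.6,  73.9]), array([548.3, 202.3]))
(array([548.1, 202.5,  47. ,  56.2,  73.9]), array([548.1, 203.1]))
```

View pics/s4.png

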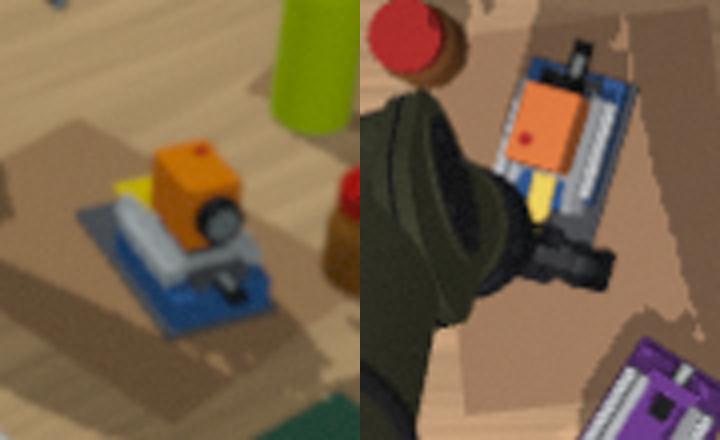

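The camera sits fully home and level in the stand, with the lens over the end stop at crop (220,220). It did not spring back: face centre x is 0.548, against 0.549 when gripped. The robot is clear.

```bash
python3 -c "
from cell import r
print(r.finish_job())"
```

```text
the job is handed in; nothing more can be done
None
```

The camera is locked in the blue stand, let go and level, with a peak push of about 12 N; the job is handed in at about 23 s on the robot's clock, and no verdict was returned.

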